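# Charge the dowel-drilling trough

### The arm

A 7-joint arm with a two-finger parallel gripper is mounted at the origin on the work surface; the furniture and walls round the work are solid. World frame = base frame: x ahead of the robot, y to its left, z up, the work surface at z = 0. Lengths are in m, angles in rad, forces in N, time in s.
With the tool pointing down it reaches from about 0.425 to 0.95 m from the base axis. Payload 4.7 kg.
Tool frame: the origin (TCP) lies on the centre line of the jaws, within the pads' length; the fingertips stand robot.nose_length ahead of it and the grasp point (between the pads) lies 8 mm behind it (robot.nose_length is the distance from the TCP to the fingertips, in m); z points along the fingers, x is the direction in which the jaws open and shut, and the axes are right-handed (so a half turn about z gives the same grasp; the last joint's range is limited). The gripper opens to 85 mm and grips with 20 to 120 N. Pads are 22 mm wide; open, the fingers measure 114 mm over their backs; the gripper's body (76 mm by 85 mm) begins 54 mm behind the grasp point. The pads swing forward as they close: fully open they stand 13 mm farther back than shut.
Start: joints at [-0.029, 0.469, -0.049, 1.532, 0.024, 1.141, -0.082], TCP at [0.675, 0, 0.242] pointing down, gripper open.
Joint ranges: [-2.59, 2.59], [-0.33, 1.99], [-1.39, 1.29], [0.1, 2.45], [-1.04, 4.18], [0.21, 1.99], [-2.66, 2.66]. Speed limits (rad/s): [2.57, 2.57, 3.14, 3.14, 3.14, 3.14, 3.14].

### API

Orientations are given as [roll, pitch, yaw] about the fixed x, y, z axes, in that order (R = Rz(yaw) Ry(pitch) Rx(roll)).
In Python, from plant import robot gives the robot as it stands. Calls block until the motion is done:
- robot.goto(position, orientation): joint-space move of the TCP to a pose.
- robot.move_straight(position, vel=0.15, attitude=None, contact_N=None): straight line of the TCP; attitude=None keeps the orientation; vel is the mean speed in m/s. With contact_N (N) it stops when the force on the tool has changed by that much, and returns True; else False.
- robot.move_joints(angles): joint-space move.
- robot.grip(opening, strength=None): opening from 0.0 (shut) to 1.0 (fully open); strength is the grip in N (None keeps the last); returns when the fingers have stopped.
- robot.sleep(seconds).
- robot.inverse_kinematics(position, orientation): joint angles nearest the present ones, or None.
- robot.sense(): the state.
- robot.grab_frame(name): name is "scene" or "side" or "wrist"; returns a dict with "image" (420x560x3 uint8, red, green, blue), "range_z" (420x560 float32, m along the optical axis (not along the pixel's ray), 0 where there is no reading), "fx", "fy", "cx", "cy" (pixels), "R" (3x3) and "t" (3): a world point X has camera coordinates R X + t. Camera axes: x right, y down, z forward; pixel columns grow to the right and rows downward; lengths in m; the calibration is good to about 2 mm. A picture is of the moment at which its call begins.
A pose or a line that the arm cannot do raises robot.IKError and nothing moves.
- robot.close_job(): hands the job in, once; it reports no verdict.
The state is a dict: "t": time; "joint_pos": joint angles; "joint_velocities": joint speeds; "effort": joint torques, N m; "tcp_pos": TCP position; "tcp_rot": TCP orientation; "wrist_force": force on the tool from outside, world axes, zero at the start; "torque": the same for the moment, N m; "opening": opening from 0.0 (shut) to 1.0 (fully open).
Only numpy, scipy, OpenCV 4.12 (cv2) and the standard library are available. Lean on these libraries where they do the work, as an engineer would, in place of code of your own. Each camera call takes 0.05 s, during which the arm holds its last target.

### The job

The three freshly waxed dowels in the loading tray are to be end-drilled: carry the tray by its bar and tip the dowels into the sloping V-trough so that they slide down the fold and lie end to end in one row against the stop; do not touch the dowels with the fingers. Stand the empty tray upright on the bench again, then swing the keeper bar fully shut over the row. Leave the wax tin, the brush and the awl where they are.

Things in the scene. Friction and masses are not known exactly. Their poses are not given: they have to be found in the camera images.
- tray: Loading tray, pale plywood with a reddish-brown carrying bar along its y; 176 mm long (y), x from -40 to +42 mm. Origin: centre of its underside, z up. Loose, about 0.35 kg. Open at its -x side, 45 mm high back wall at +x (inner face x = 36), end plates 8 mm thick at y = +-84, 42 mm high (cut away below z = 16 ahead of x = -20), rising in the middle to z = 112 to hold the bar.
- tray_bar (a point): Middle of the tray's carrying bar, 98 mm above the tray's underside and above its middle. Bar 14 mm wide (tray's x), 20 mm high, 160 mm clear between the end plates; grip it from above, across x. The dowels' tops are about 30 mm above the tray's underside.
- tray_lip (a point): Middle of the floor's open front edge (tray x = -38, z = 24 mm). The floor falls 12 degrees from here to the back, so the dowels roll out only when the tray is tipped forward (this edge down) clearly more than 12 degrees. They leave at speed and land 20 to 30 mm ahead of the edge; tipped fast, farther. Keep the tray level lengthways: leaned, one drifts against an end plate and drops late, onto the others.
- dowel_1: Light brown wooden dowel, diameter 18 mm, 42 mm long, with domed ends, 20 g, freshly waxed; origin at its middle, y along its axis. Lies in the tray by the back wall, axis along the tray's length, end to end with the two others in any order (gaps of a few mm).
- dowel_2: A second, equal dowel (18 x 42 mm, origin at its middle, y along its axis).
- dowel_3: A third, equal dowel (18 x 42 mm, origin at its middle, y along its axis).
- v_rail: The V: aluminium angle, two faces at 90 degrees, each 40 mm wide, fixed. Origin on the fold at the stop's face, 36 mm above the bench; y downhill along the fold (14 degrees), z square to it out of the V, x across, away from the robot. Edges of the faces at x = +-28, z = 28 mm. A dowel in the fold has x = 0, z = 12.7; a full row y = -21, -63, -105. Waxed dowels slide by themselves (friction 0.12).
- rail_top (a point): Upper, open end of the fold, 233 mm from the stop and 92 mm above the bench. The angle sits on wooden saddles on a plywood base, 130 mm wide, 290 mm long. The dark stop block at the low end spans v_rail y = 0 to 24, x = +-31, up to z = 31 mm.
- keeper (a joint): Angle of the steel keeper bar on the stop block: 0 = fully shut, along the fold over the row, against a lug; grows to 1.55 as it swings out towards the robot (v_rail's -x). Stays where it is left; about 1 N at the knob moves it. Bar 18 mm wide, 5 thick, underside 31.5 mm above the fold: passes 3 mm over the V's edges and 10 mm over a dowel in the fold, not over dowels on top of one another.
- keeper_pivot (a point): The keeper's pivot, on top of the stop block (v_rail x = 0, y = 11, z = 31 mm); its axis is v_rail's z.
- keeper_knob (a point): Middle of the red knob near the keeper's free end: upright cylinder, diameter 16 mm, reaching 18 mm above and below this point, 108 mm from the pivot, 58.5 mm above the fold in v_rail's z when shut or open. Pinch or push it from above.
- wax_tin: Bystander: round tin, 49 mm wide, 40 mm tall, origin under its middle.
- brush: Bystander: varnish brush with a red handle, 121 x 157 x 22 mm as it lies, origin under its middle.
- awl: Bystander: awl with a wooden handle, 139 x 62 x 27 mm as it lies, origin under its middle.

How it is judged:
On the way, in this order (a step that is already met when the one before it is completed fails the run):
1. the three dowels lie in one row in the fold, against the stop (y of dowel_1 in the frame of v_rail between -0.11 and 0 m and x of dowel_1 in the frame of v_rail between -0.004 and 0.004 m and z of dowel_1 in the frame of v_rail between 0.008 and 0.017 m and angle between the y axis of each of dowel_1, dowel_2, dowel_3 and the y axis of v_rail, either way round below 0.12 rad and y of dowel_2 in the frame of v_rail between -0.11 and 0 m and x of dowel_2 in the frame of v_rail between -0.004 and 0.004 m and z of dowel_2 in the frame of v_rail between 0.008 and 0.017 m and y of dowel_3 in the frame of v_rail between -0.11 and 0 m and x of dowel_3 in the frame of v_rail between -0.004 and 0.004 m and z of dowel_3 in the frame of v_rail between 0.008 and 0.017 m), for 0.2 s.
2. the empty tray stands upright on the bench (angle between tray's own z axis and vertical below 0.1 rad and height (world z) of tray between -0.006 and 0.006 m), for 0.2 s.
3. the keeper is shut over the row (value of joint keeper below 0.06 rad), for 0.2 s.
At the end, for the whole second after the job is handed in: All three dowels at rest in the fold (middles within 4 mm of it sideways, 8 to 17 mm above it, within 0.12 rad of it), the last one's middle under 110 mm from the stop (105 when tight); tray upright on the bench (0.1 rad, 6 mm); keeper shut to 0.06 rad (all of step 1 and all of step 2 and linear speed of each of dowel_1, dowel_2, dowel_3, tray below 0.02 m/s and value of joint keeper below 0.06 rad); the robot touches nothing.
It fails at once if a finger touched a waxed dowel (contact force between the fingers and dowel_1 above 0.3 N or contact force between the fingers and dowel_2 above 0.3 N or contact force between the fingers and dowel_3 above 0.3 N).
It fails at once if the wax tin, the brush or the awl was moved more than 20 mm (distance of any of wax_tin, brush, awl from where it was at the start of the episode above 0.02 m).
It also fails if it takes over 72 s, if anything falls off the work surface, if the arm or the gripper's body presses on something with over 40 N, if the wrist force passes 120 N, or if a joint passes its speed limit or range.

## Working session

There is one attempt and no reset: what is moved stays moved. The work goes in short steps, each a Python script; the robot and the scene stay as the last script left them, time stands still between calls to the robot, and variables do not carry over. Pictures are saved under pics/ and viewed, and the job is handed in when it is done.

```bash
ls; mkdir -p pics; cat > h.py <<'E'
import numpy as np,cv2
from plant import robot
def snap(cam,name):
    f=robot.grab_frame(cam); cv2.imwrite('pics/%s.png'%name,cv2.cvtColor(f['image'],cv2.COLOR_RGB2BGR)); np.savez('pics/%s.npz'%name,**f); return f
def cloud(f):
    z=np.asarray(f['range_z']); v,u=np.indices(z.shape)
    P=np.stack([(u-f['cx'])/f['fx']*z,(v-f['cy'])/f['fy']*z,z],-1)
    W=(P-np.asarray(f['t']))@np.asarray(f['R']); W[z==0]=np.nan
    return W
E
python3 - <<'E'
from h import *
for c in ['scene','side','wrist']: snap(c,c+'0')
s=robot.sense(); print(s['t'],s['tcp_pos'],s['tcp_rot'],robot.nose_length)
E
```

```text
pics
0.15 [6.74562619e-01 2.91914540e-05 2.41489770e-01] [3.14157205e+00 1.52346201e-03 5.35918890e-05] 0.011
```

View pics/scene0.png

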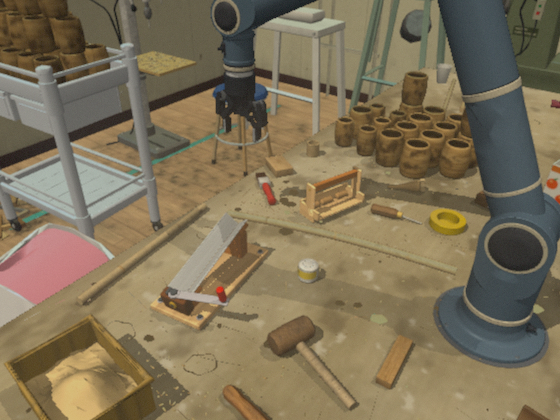

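View pics/side0.png

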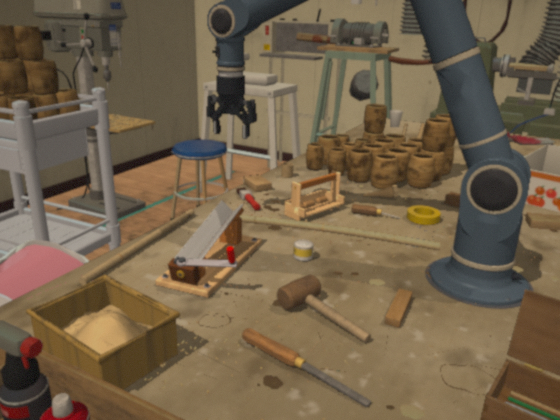

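View pics/wrist0.png

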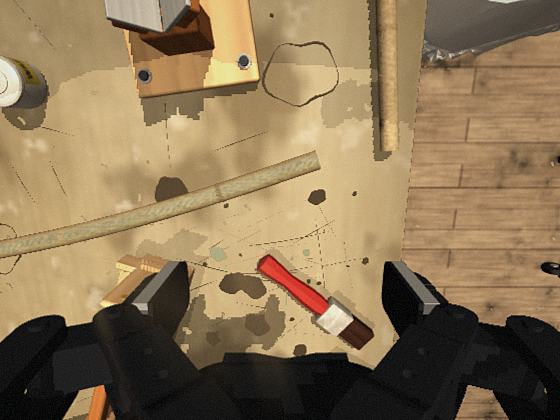

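The scene view shows the tray at about (333,195), the rail at about (215,270) with its knob at (221,293), and the tin at (308,270). The brush is at (265,188) and the awl at (397,213). Next I'll build a height map from the depth data.

```bash
cat > top.py <<'E'
from h import *
import sys
def topmap(names,x0,x1,y0,y1,s,out):
    # s px per m ; image: up = +x, left = +y
    H=int((x1-x0)*s);W=int((y1-y0)*s)
    zb=np.full((H,W),-1.);im=np.zeros((H,W,3),np.uint8)
    for n in names:
        f=dict(np.load('pics/%s.npz'%n)); C=cloud(f); I=f['image'][...,::-1]
        # upsample handled by drawing 3x3
        P=C.reshape(-1,3);c=I.reshape(-1,3)
        m=np.isfinite(P[:,0])&(P[:,0]>x0)&(P[:,0]<x1)&(P[:,1]>y0)&(P[:,1]<y1)&(P[:,2]<.16)
        P=P[m];c=c[m];o=np.argsort(P[:,2])
        for p,k in zip(P[o],c[o]):
            r=int((x1-p[0])*s);q=int((y1-p[1])*s)
            sl=(slice(max(r-1,0),r+2),slice(max(q-1,0),q+2))
            mm=zb[sl]<p[2]
            zb[sl]=np.where(mm,p[2],zb[sl]); im[sl][mm]=k
    for x in np.arange(np.ceil(x0*10)/10,x1,.1): cv2.line(im,(0,int((x1-x)*s)),(W,int((x1-x)*s)),(0,255,0),1);cv2.putText(im,'x%.1f'%x,(0,int((x1-x)*s)),0,.4,(0,255,255))
    for y in np.arange(np.ceil(y0*10)/10,y1,.1): cv2.line(im,(int((y1-y)*s),0),(int((y1-y)*s),H),(0,255,0),1);cv2.putText(im,'y%.1f'%y,(int((y1-y)*s),10),0,.4,(0,255,255))
    cv2.imwrite('pics/%s.png'%out,im)
if __name__=='__main__':
    topmap(['scene0','side0','wrist0'],.3,1.0,-.4,.6,750,'top0')
E
python3 top.py; python3 - <<'E'
from h import *
for n in ['scene0','side0','wrist0']:
    f=dict(np.load('pics/%s.npz'%n)); print(n,f['fx'],-f['R'].T@f['t'],f['R'][2])
E
```

```text
scene0 473.433170284219 [-0.04581764  0.83839748  0.74885058] [ 0.47284316 -0.68894511 -0.54933959]
side0 503.8137591664479 [-0.07931848  1.11364907  0.56793543] [ 0.44426731 -0.81788239 -0.3656432 ]
wrist0 322.1875086772643 [0.67403702 0.06532376 0.37294582] [-0.00120037 -0.26030431 -0.96552588]
```

View pics/top0.png

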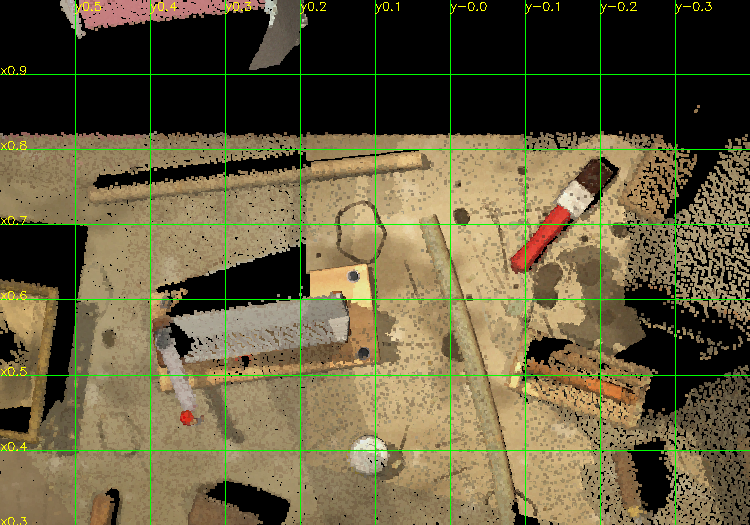

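```bash
python3 - <<'E'
from h import *
robot.goto([.56,.17,.38],[np.pi,0,0]); snap('wrist','w1'); print(robot.sense()['t'])
robot.goto([.50,-.26,.30],[np.pi,0,0]); snap('wrist','w2'); print(robot.sense()['t'])
E
```

```text
1.175
2.85
```

View pics/w1.png

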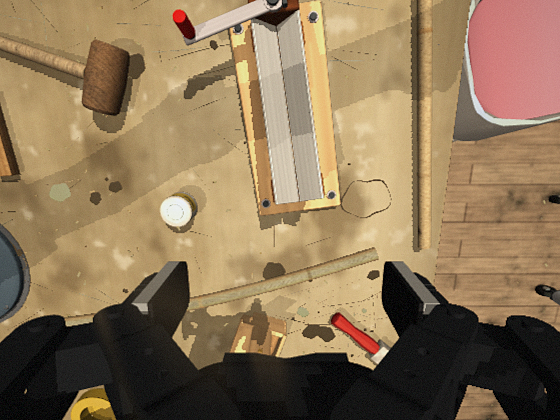

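View pics/w2.png

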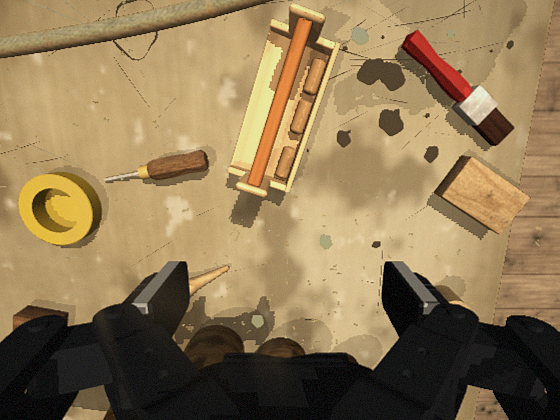

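```bash
cat > meas.py <<'E'
from h import *
from scipy.optimize import least_squares
L=lambda n:dict(np.load('pics/%s.npz'%n))
f=L('w2');C=cloud(f);I=f['image'].astype(int)
m=(C[...,2]>.100)&(C[...,2]<.125)&(abs(C[...,0]-.48)<.1)&(abs(C[...,1]+.17)<.13)
P=C[m]; print(len(P),np.percentile(P[:,2],[5,50,95]))
bar=m&(I[...,0]-I[...,2]>60)
(cx,cy),(w,h),a=cv2.minAreaRect((P[:,:2]*1000).astype(np.float32)); print('rect',cx,cy,w,h,a)
print('box',cv2.boxPoints(((cx,cy),(w,h),a)))
B=C[m]; c=B[:,:2].mean(0);u,s,v=np.linalg.svd(B[:,:2]-c,full_matrices=False);print('pca',c,v[0],np.degrees(np.arctan2(-v[0][0]*np.sign(v[0][1]),abs(v[0][1]))))
# bench z check
m=(abs(C[...,0]-.62)<.02)&(abs(C[...,1]+.2)<.06); print('bench',np.nanmedian(C[...,2][m]))
# V
f=L('w1');C=cloud(f);I=f['image'].astype(int)
m=(abs(C[...,0]-.56)<.06)&(C[...,1]>.15)&(C[...,1]<.37)&(C[...,2]>.035)
P=C[m]; s14=np.radians(14)
def rail(p):
    x0,y0,yaw=p[:3]; c,s=np.cos(yaw),np.sin(yaw)
    Rz=np.array([[c,-s,0],[s,c,0],[0,0,1]])
    Rx=cv2.Rodrigues(np.array([-s14,0,0]))[0]
    return Rz@Rx,np.array([x0,y0,.036])
def loc(p,P): R,t=rail(p); return (P-t)@R
p=np.array([.55,.375,.05])
for it in range(6):
    q=loc(p,P); g=P[(abs(q[:,0])<.024)&(q[:,1]<-.012)&(q[:,1]>-.225)&(abs(q[:,2]-abs(q[:,0]))<(.02 if it<3 else .006))]
    r=least_squares(lambda p:(lambda q:(q[:,2]-abs(q[:,0])))(loc(p,g)),p,loss='soft_l1',f_scale=.002); p=r.x
    print(len(g),p,np.sqrt(np.mean(r.fun**2)))
R,t=rail(p);q=loc(p,C.reshape(-1,3))
k=(abs(abs(q[:,0])-q[:,2])<.005)&(abs(q[:,0])<.026)&(q[:,1]<-.1); print('y min of V',np.percentile(q[k,1],[0,1,2,5]), 'bench',np.nanmedian(C[...,2][(abs(C[...,0]-.65)<.02)&(abs(C[...,1]-.3)<.05)]))
print('ymax V',np.percentile(q[(abs(abs(q[:,0])-q[:,2])<.004)&(abs(q[:,0])<.02)&(q[:,1]>-.1),1],[95,98,99,100]))
# knob
for n in['w1','scene0','side0']:
    f=L(n);C=cloud(f);I=f['image'].astype(int)
    m=(I[...,0]>120)&(I[...,1]<70)&(I[...,2]<70)&(abs(C[...,0]-.45)<.05)&(abs(C[...,1]-.35)<.06)
    K=C[m]; top=K[K[:,2]>np.percentile(K[:,2],98)-.004]
    print(n,len(K),K.mean(0),'top',top.mean(0),top.max(0)); kk=loc(p,top.mean(0)[None])[0]; print(' in rail',kk,'ang',np.arctan2(-(kk[0]),-(kk[1]-.011)),np.hypot(kk[0],kk[1]-.011))
# tin, brush positions
np.save('rail.npy',p)
E
python3 meas.py
```

```text
3260 [0.10540151 0.10783433 0.11161665]
rect 493.0568542480469 -175.66543579101562 175.11935424804688 33.332359313964844 71.30549621582031
box [[ 449.20514 -253.26367]
 [ 480.77893 -263.94742]
 [ 536.90857  -98.0672 ]
 [ 505.33478  -87.38345]]
pca [ 0.4956628  -0.16835803] [-0.31949943 -0.94758647] -18.63265502243059
bench -0.0010922182159792296
6336 [0.54837716 0.36049372 0.13179374] 0.003502097633932594
6166 [0.54832862 0.36006974 0.13338689] 0.0009266008641914597
6157 [0.54832636 0.36007319 0.13338203] 0.0009263420141319102
6148 [0.54832675 0.36008744 0.1333503 ] 0.0008489219933832771
6147 [0.54832674 0.36008749 0.13335021] 0.0008489907402048616
6147 [0.54832674 0.36008749 0.13335021] 0.0008489907402048616
y min of V [-0.23262282 -0.23136061 -0.23001057 -0.22596842] bench -0.0013312850786465346
ymax V [-0.00245416  0.0001994   0.00045119  0.00151366]
w1 140 [0.44383696 0.34955054 0.11319203] top [0.44379641 0.34952932 0.11352177] [0.45084345 0.35603949 0.11579638]
 in rail [-0.10500608 -0.01542276  0.07604966] ang 1.3242833871187705 0.10827944910665435
scene0 54 [0.44174523 0.35208944 0.10819782] top [0.44208132 0.35017428 0.11376976] [0.44922079 0.3565482  0.11671287]
 in rail [-0.10662019 -0.01464126  0.0765001 ] ang 1.334786567466446 0.10966010461204108
side0 71 [0.44335415 0.35306934 0.10387698] top [0.4432968  0.35143717 0.11215098] [0.45095626 0.35821604 0.11532031]
 in rail [-0.10524759 -0.01319194  0.07519311] ang 1.3448633433935209 0.10799215842141248
```

```bash
cat > geo.py <<'E'
from h import *
from scipy.spatial.transform import Rotation as Ro
RX,RY,RYAW=.5483,.3601,.1334
S=np.radians(14)
def rw(x,y,z):
    R=(Ro.from_euler('z',RYAW)*Ro.from_euler('x',-S)).as_matrix()
    return np.array([RX,RY,.036])+R@np.array([x,y,z])
def drop(th,lipx=.025,ry=-.115,liph=.125):
    lip=rw(lipx,ry,0); # horizontal pos of fold/offset
    lip[2]=liph
    R=Ro.from_euler('xyz',[0,-th,RYAW]).as_matrix()
    return lip+R@np.array([.038,0,.066]), [np.pi,-th,RYAW]
G=np.array([.493,-.1757,.090]);GY=-.325
E
python3 - <<'E'
from geo import *
print(rw(0,-.233,0))
for th in [0,8,20,34]:
    p,o=drop(np.radians(th)); print(p,robot.inverse_kinematics(p,o))
print(robot.inverse_kinematics(G,[np.pi,0,GY]))
robot.grip(1.0)
robot.goto(G+[0,0,.09],[np.pi,0,GY])
robot.move_straight(G,vel=.1,contact_N=15)
print(robot.sense()['tcp_pos'])
robot.grip(0.0,90)
s=robot.sense();print(s['t'],s['opening'],s['tcp_pos'],s['wrist_force'])
robot.move_straight(G+[0,0,.03],vel=.06)
s=robot.sense();print(s['t'],s['opening'],s['wrist_force'],s['torque'])
snap('scene','s3');snap('wrist','w3')
E
```

```text
[0.57836956 0.13602971 0.0923678 ]
[0.62558147 0.25788667 0.191     ] [-0.36773595  0.51737018 -0.12409332  1.57898594  0.07064918  1.04962746
 -0.3775435 ]
[0.61611112 0.25661577 0.19564627] [-0.36366868  0.44226653 -0.15616741  1.69929422  0.15159515  0.8794876
 -0.45671082]
[0.60093737 0.2545795  0.20001648] [-0.27892409  0.35724918 -0.30830795  1.87156123  0.41628663  0.64522625
 -0.71743081]
[0.58256378 0.25211382 0.20096581] [-0.58444266  0.26225714 -0.0068789   2.08634955  0.80642953  0.35156382
 -1.1616177 ]
[ 0.15618448  0.41704996  0.13217643  2.04017587 -0.08403312  0.68933619
  0.01705451]
[ 0.49354054 -0.17596981  0.09060169]
5.4167 0.14681819683407346 [ 0.49329235 -0.17579613  0.09034083] [-0.17533705 -0.62522001  3.05479913]
6.0667 0.151347590949357 [ 0.80792685  0.43264968 -4.31127038] [0.00467764 0.05000137 0.03989018]
```

View pics/s3.png

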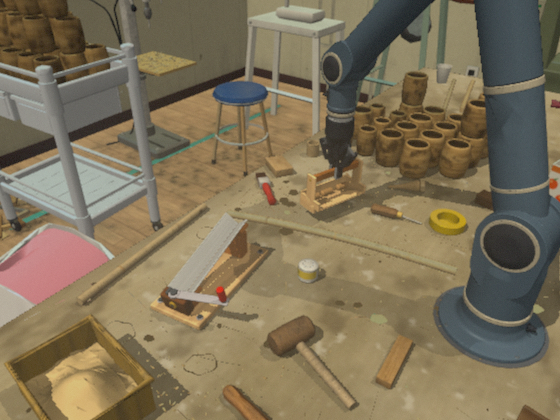

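View pics/w3.png

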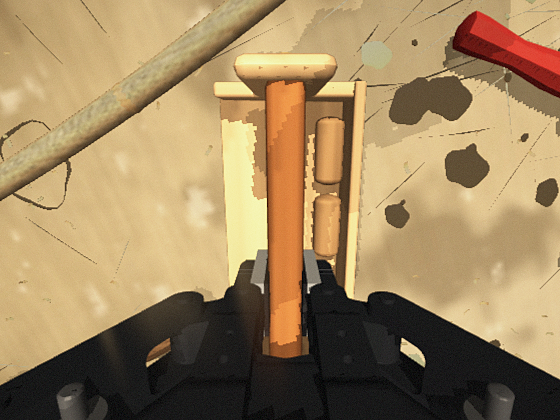

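The tray is gripped square and lifted, with the dowels against the back wall at (330,150) and (327,225). Next I'll carry it above the rail.

```bash
python3 - <<'E'
from geo import *
robot.move_straight(G+[0,0,.155],vel=.12)
p,o=drop(0)
robot.move_straight([p[0],p[1],.245],vel=.13,attitude=o)
robot.move_straight(p,vel=.06)
s=robot.sense();print(s['t'],s['tcp_pos']-p,s['tcp_rot'],s['torque'])
snap('scene','s4');snap('side','d4');snap('wrist','w4')
E
```

```text
12.05 [0.00037266 0.00016276 0.00056774] [-3.14124780e+00 -1.09768533e-03  1.33366583e-01] [-0.00974512  0.01866377  0.01488113]
```

View pics/w4.png

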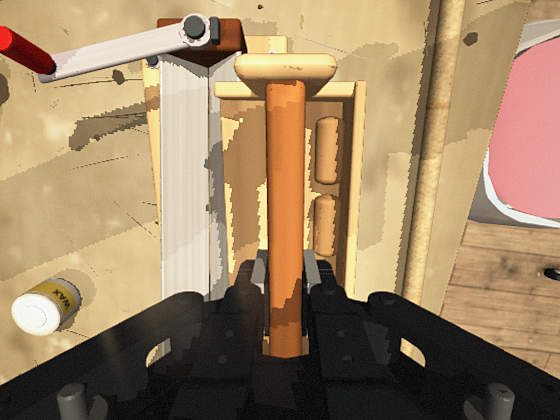

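View pics/d4.png

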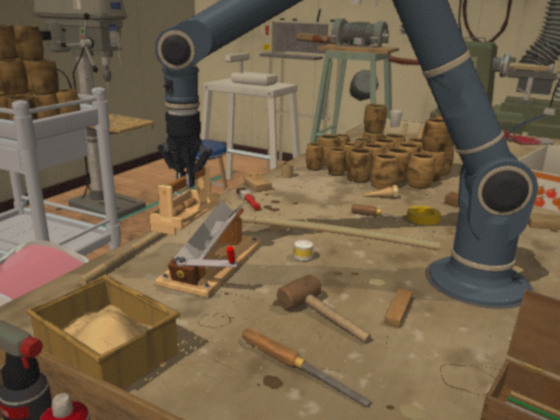

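The tray's front edge is parallel to the fold, with the lip at column 220 just right of the trough (160–215). I'll check the lip offset in the depth data, then tip it.

```bash
python3 - <<'E'
from geo import *
f=dict(np.load('pics/w4.npz'));C=cloud(f)
R=(Ro.from_euler('z',RYAW)).as_matrix()
q=(C-np.array([RX,RY,0]))@R
m=(C[...,2]>.115)&(C[...,2]<.14)&(q[...,1]<-.05)&(q[...,1]>-.17)&(q[...,0]<.05)&(q[...,0]>0)
Q=q[m];print(len(Q),np.percentile(Q[:,0],[0,1,3,10]),np.median(Q[Q[:,0]<np.percentile(Q[:,0],1)+.006,2]))
for c in(130,170,210): 
    r=[(u,*np.round(q[c,u]*1000,0)) for u in range(205,240,4)];print(r)
E
```

```text
5301 [0.02373615 0.02474728 0.02526102 0.02676323] 0.12458190225113422
[(205, np.float64(-3.0), np.float64(-49.0), np.float64(51.0)), (209, np.float64(-8.0), np.float64(-50.0), np.float64(14.0)), (213, np.float64(4.0), np.float64(-49.0), np.float64(52.0)), (217, np.float64(8.0), np.float64(-49.0), np.float64(57.0)), (221, np.float64(13.0), np.float64(-49.0), np.float64(62.0)), (225, np.float64(27.0), np.float64(-48.0), np.float64(125.0)), (229, np.float64(29.0), np.float64(-48.0), np.float64(124.0)), (233, np.float64(32.0), np.float64(-48.0), np.float64(125.0)), (237, np.float64(34.0), np.float64(-48.0), np.float64(123.0))]
[(205, np.float64(-3.0), np.float64(-81.0), np.float64(57.0)), (209, np.float64(-10.0), np.float64(-87.0), np.float64(16.0)), (213, np.float64(4.0), np.float64(-81.0), np.float64(61.0)), (217, np.float64(8.0), np.float64(-80.0), np.float64(65.0)), (221, np.float64(12.0), np.float64(-80.0), np.float64(69.0)), (225, np.float64(26.0), np.float64(-72.0), np.float64(124.0)), (229, np.float64(28.0), np.float64(-72.0), np.float64(124.0)), (233, np.float64(31.0), np.float64(-72.0), np.float64(124.0)), (237, np.float64(33.0), np.float64(-72.0), np.float64(124.0))]
[(205, np.float64(-3.0), np.float64(-113.0), np.float64(67.0)), (209, np.float64(-12.0), np.float64(-126.0), np.float64(16.0)), (213, np.float64(4.0), np.float64(-112.0), np.float64(68.0)), (217, np.float64(nan), np.float64(nan), np.float64(nan)), (221, np.float64(12.0), np.float64(-110.0), np.float64(77.0)), (225, np.float64(16.0), np.float64(-110.0), np.float64(79.0)), (229, np.float64(27.0), np.float64(-98.0), np.float64(125.0)), (233, np.float64(30.0), np.float64(-97.0), np.float64(126.0)), (237, np.float64(32.0), np.float64(-98.0), np.float64(124.0))]
```

```bash
python3 - <<'E'
from geo import *
p0,o0=drop(0)
p,o=drop(np.radians(8),liph=.127)
robot.move_straight(p,vel=.02,attitude=o)
p2,o2=drop(np.radians(33),liph=.127)
d=np.linalg.norm(p2-p)
t0=robot.sense()['t']
robot.move_straight(p2,vel=d/4.3,attitude=o2)
s=robot.sense();print(t0,s['t'],s['tcp_pos']-p2,s['tcp_rot'],s['wrist_force'])
robot.sleep(.5)
snap('scene','s5');snap('side','d5');snap('wrist','w5')
E
```

```text
12.9333 17.3833 [ 5.11391403e-05 -2.64473468e-05  9.45023188e-06] [-3.1415747  -0.57599321  0.13332187] [ 0.67227077  0.02358741 -2.5409422 ]
```

View pics/w5.png

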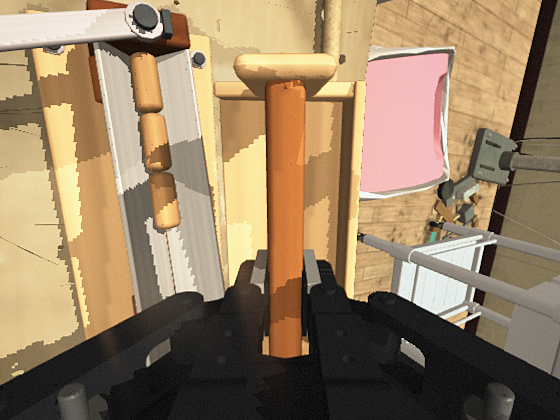

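View pics/s5.png

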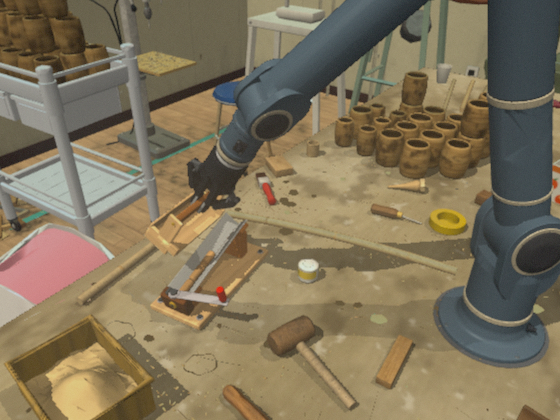

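All three dowels lie in the fold, at (147,82), (155,140) and (164,200). The tray is empty, so I'll lift away, level it and set it back down at its original spot.

```bash
python3 - <<'E'
from geo import *
p2,o2=drop(np.radians(33),liph=.127)
robot.move_straight(p2+[.04,0,.04],vel=.08)
robot.move_straight([.63,.2,.26],vel=.1,attitude=[np.pi,0,RYAW])
snap('wrist','w6')
robot.move_straight(G+[0,0,.15],vel=.2,attitude=[np.pi,0,GY])
robot.move_straight(G+[0,0,.012],vel=.1)
c=robot.move_straight(G+[0,0,-.002],vel=.02,contact_N=5)
s=robot.sense();print(c,s['t'],s['tcp_pos']-G,s['wrist_force'])
robot.grip(1.0)
robot.move_straight(G+[0,0,.10],vel=.12)
print(robot.sense()['t'])
# look at the rail
robot.goto([.56,.17,.30],[np.pi,0,RYAW]); 
snap('scene','s6');snap('wrist','w7');print(robot.sense()['t'])
E
```

```text
True 24.2333 [-2.17471731e-04  7.30454266e-05  3.28607149e-04] [-0.98729139 -0.10216126  4.8983605 ]
25.925
27.4083
```

View pics/w7.png

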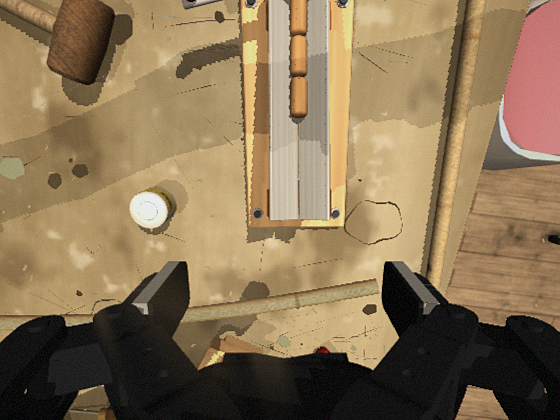

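View pics/s6.png

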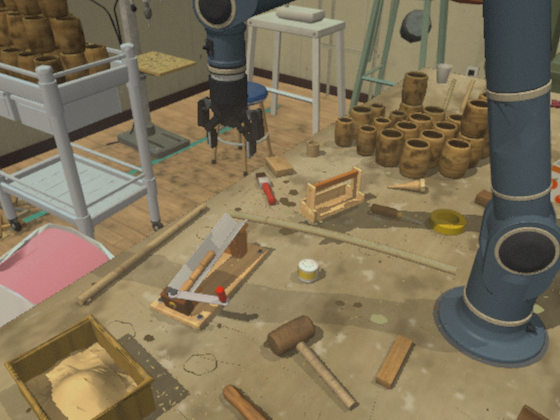

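The row is straight in the fold, with the last dowel's end at (299,117), and the tray stands at (333,195). I'll measure both.

```bash
python3 - <<'E'
from geo import *
f=dict(np.load('pics/w7.npz'));C=cloud(f);I=f['image'].astype(int)
R=(Ro.from_euler('z',RYAW)*Ro.from_euler('x',-S)).as_matrix()
q=(C-np.array([RX,RY,.036]))@R
m=(I[...,0]-I[...,2]>45)&(abs(q[...,0])<.02)&(q[...,2]<.04)&(q[...,2]>.008)&(q[...,1]<0)&(q[...,1]>-.2)
Q=q[m];print(len(Q),Q[:,1].min(),Q[:,1].max())
for a in range(-140,-40,10):
    k=Q[(Q[:,1]>a/1000)&(Q[:,1]<a/1000+.01)]
    if len(k): print(a,len(k),np.round(k[:,0].mean()*1e3,1),np.round(np.percentile(k[:,2],95)*1e3,1))
f=dict(np.load('pics/s6.npz'));C=cloud(f)
m=(C[...,2]>.095)&(abs(C[...,0]-.493)<.1)&(abs(C[...,1]+.175)<.13)&(C[...,2]<.13);P=C[m]
print('bar',len(P),P.mean(0),np.percentile(P[:,2],95))
f0=dict(np.load('pics/scene0.npz'));C0=cloud(f0);m=(C0[...,2]>.095)&(abs(C0[...,0]-.493)<.1)&(abs(C0[...,1]+.175)<.13)&(C0[...,2]<.13);P=C0[m];print('bar0',len(P),P.mean(0),np.percentile(P[:,2],95))
E
```

```text
1796 -0.12466813886478575 -0.006480870626925983
-130 78 -0.6 21.6
-120 154 -0.6 22.3
-110 156 -0.4 22.4
-100 160 -0.5 22.2
-90 102 -0.2 21.4
-80 163 -0.4 22.3
-70 158 -0.5 22.0
-60 158 -0.3 22.1
-50 106 -0.9 22.0
bar 378 [ 0.48932641 -0.16922973  0.1039431 ] 0.10999656263471476
bar0 384 [ 0.48979444 -0.16902216  0.10393064] 0.11007389060272581
```

The row is tight: sideways offset is under 1 mm, dowel tops are at 22 mm, and the last end is at −125 mm. The tray stands at its original height. Next is the keeper, caging the knob between the jaws along the arc.

```bash
cat >> geo.py <<'E'
RR=(Ro.from_euler('z',RYAW)*Ro.from_euler('x',-S))
def kp(al,z=.063,rad=.108):
    p=rw(-rad*np.sin(al),.011-rad*np.cos(al),z)
    o=(RR*Ro.from_euler('z',-al)*Ro.from_euler('x',np.pi)).as_euler('xyz')
    return p,o
E
python3 - <<'E'
from geo import *
A=1.333
for a in [A,1,.6,.3,0,-.06]: 
    p,o=kp(a); print(np.round(p,3),np.round(o,2),robot.inverse_kinematics(p,o) is not None)
p,o=kp(A,.15); print(robot.inverse_kinematics(p,o))
robot.grip(.45,20)
robot.goto(p,o)
snap('wrist','w8'); snap('scene','s8'); print(robot.sense()['t'])
E
```

```text
[0.444 0.347 0.101] [ 3.08 -0.24 -1.19] True
[0.462 0.318 0.109] [ 3.01 -0.21 -0.85] True
[0.496 0.292 0.116] [ 2.94 -0.14 -0.45] True
[0.527 0.282 0.119] [ 2.91 -0.07 -0.16] True
[0.559 0.282 0.121] [2.9  0.   0.13] True
[0.565 0.283 0.121] [2.9  0.01 0.19] True
[-0.92515638  0.43346387  0.08442252  1.75582186  0.16536184  1.12016783
 -2.12984563]
29.6833
```

View pics/w8.png

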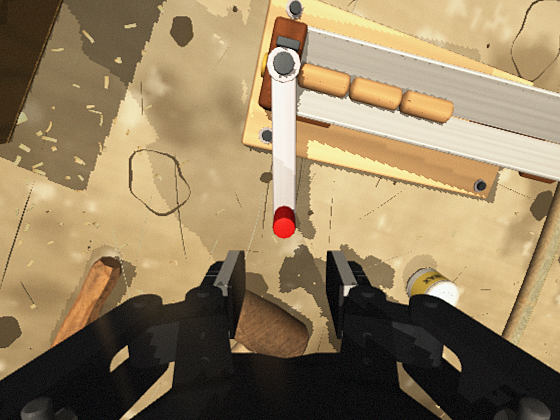

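View pics/s8.png

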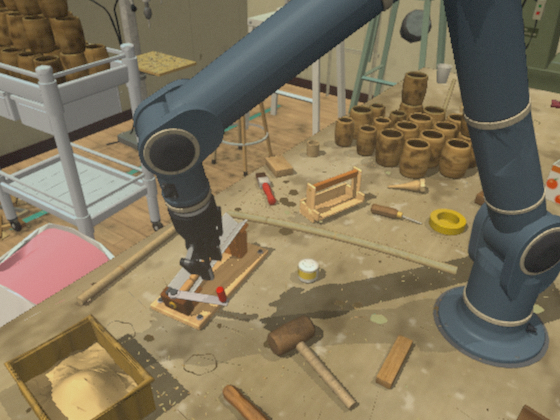

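The knob at (284,222) is centred between the jaws, whose centre line is at about column 285. I'll lower and swing it.

```bash
python3 - <<'E'
from geo import *
A=1.333
p,o=kp(A); c=robot.move_straight(p,vel=.08,contact_N=8); print('down',c,robot.sense()['tcp_pos']-p)
if not c:
    robot.grip(.27,20); s=robot.sense(); print(s['opening'],s['wrist_force'])
    for a in np.linspace(A,.05,8)[1:]:
        p,o=kp(a); robot.move_straight(p,vel=.08,attitude=o)
        s=robot.sense(); print(round(a,2),np.round(s['tcp_pos']-p,4),np.round(s['wrist_force'],1))
    p,o=kp(-.10); c=robot.move_straight(p,vel=.02,contact_N=6)
    s=robot.sense(); print(c,s['t'],(s['tcp_pos']-np.array([RX,RY,.036]))@RR.as_matrix(),s['wrist_force'])
    snap('wrist','w9');snap('scene','s9');snap('side','d9')
E
```

```text
down False [0.00027488 0.00049676 0.00050716]
0.2704363929038563 [-0.44044601 -1.11513141  0.21442652]
1.15 [ 0.0001 -0.      0.0001] [0.1 0.3 0.3]
0.97 [-0.0002  0.0004 -0.0001] [-0.4  0.3  0.4]
0.78 [-0.0004  0.0005 -0.0002] [-0.8 -0.2 -0.3]
0.6 [-0.0006  0.0005 -0.0002] [-0.1  1.6 -0.8]
0.42 [-0.0007  0.0004 -0.0002] [-1.2  0.4 -0.2]
0.23 [-0.0007  0.0003 -0.0002] [-0.6 -0.4  0.5]
0.05 [-0.0008  0.0002 -0.0002] [-0.4 -0.7 -0.3]
True 34.5917 [ 0.00342828 -0.09671389  0.06220705] [-0.06851681  0.42366081  0.0856878 ]
```

View pics/w9.png

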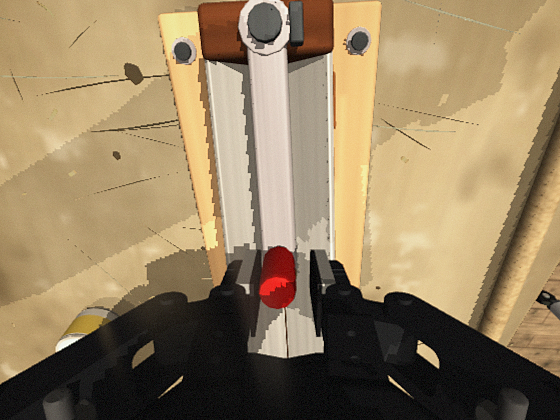

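View pics/s9.png

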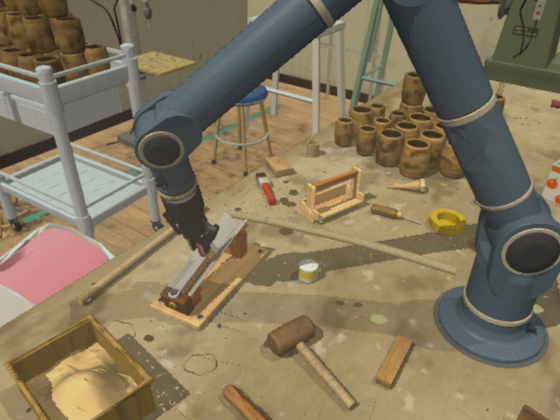

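The keeper is nearly shut, with the pivot at (265,20) and the knob at (278,280). I'll push slightly firmer to confirm it sits on the lug.

```bash
python3 - <<'E'
from geo import *
p,o=kp(-.14)
c=robot.move_straight(p,vel=.015,contact_N=12)
s=robot.sense(); print(c,s['t'],(s['tcp_pos']-np.array([RX,RY,.036]))@RR.as_matrix(),s['wrist_force'])
# unload, open, retreat
q,_=kp(-.02); robot.move_straight(q,vel=.05)
robot.grip(.5)
q,_=kp(-.02,.16); robot.move_straight(q,vel=.1)
robot.move_straight(rw(0,-.2,.28),vel=.15)
snap('wrist','w10');snap('scene','s10');snap('side','d10');print(robot.sense()['t'])
f=dict(np.load('pics/w10.npz'));C=cloud(f);I=f['image'].astype(int)
q=(C-np.array([RX,RY,.036]))@RR.as_matrix()
m=(I[...,0]>120)&(I[...,1]<70)&(I[...,2]<70)&(abs(q[...,0])<.06)&(abs(q[...,1]+.097)<.05)
K=q[m];T=K[K[:,2]>.073];print(len(K),T.mean(0),np.arctan2(-T.mean(0)[0],.011-T.mean(0)[1]))
for a,b in((-.08,-.05),(-.05,-.02)):
    m=(q[...,2]>.034)&(q[...,2]<.042)&(q[...,1]>a)&(q[...,1]<b)&(abs(q[...,0])<.025);print(m.sum(),q[m].mean(0))
E
```

```text
True 35.2167 [ 0.00333772 -0.09679417  0.06099279] [-0.85251815 -0.23380241  0.2748995 ]
38.2667
192 [-0.0005006  -0.09702032  0.07613087] 0.004634285001641189
512 [-0.00021438 -0.06480757  0.03631492]
553 [-0.00016343 -0.03482071  0.036348  ]
```

View pics/w10.png

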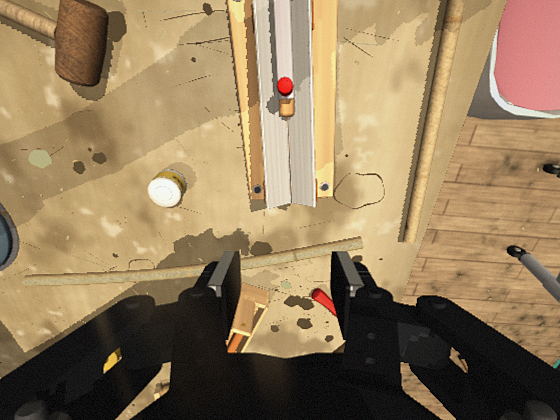

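View pics/s10.png

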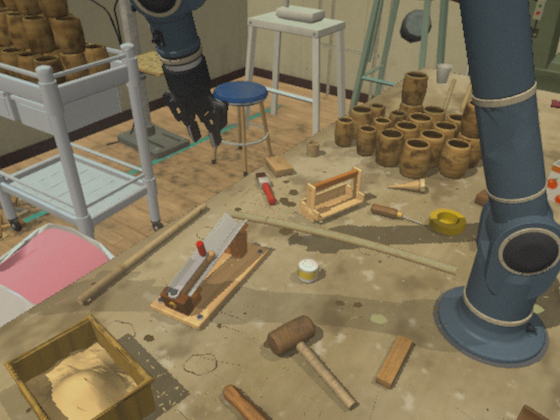

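The keeper angle measures about 0.005 rad, so it is shut. The last dowel's end still shows just uphill of the knob at (287,107). The tray is upright at (333,195), and the tin (308,270), brush (265,188) and awl (397,213) haven't moved. The arm is clear, so I'll hand the job in.

```bash
python3 - <<'E'
from plant import robot
robot.sleep(.3); robot.close_job(); print(robot.sense()['t'])
E
```

```text
the job is handed in; nothing more can be done
the job is handed in; nothing more can be done
```

I tipped the three dowels from the tray into the trough, stood the empty tray back at its original spot and swung the keeper shut. I handed the job in at about 38.6 s of the 72 s allowed. No verdict is reported, so these are my own last checks from the camera and depth data:

- **Dowels:** they lay in one tight row in the fold before I shut the keeper. They were within 1 mm of the fold sideways, with tops 22 mm above it and the last end about 125 mm from the stop. After shutting, only the last dowel's end shows beyond the knob; I did not measure the row again.
- **Tray:** the carrying bar is back at its starting place and height to within 1 mm, measured before I shut the keeper. It looks unchanged in the final view.
- **Keeper:** it measures about 0.005 rad, and two light pushes stopped at the same place, against the lug.
- **Fingers and bystanders:** the planned fingertip paths stayed clear of the dowels. The wax tin, brush and awl look unmoved, judged by eye against the first picture.

No check failed or disagreed.

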